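# Spring clamp held open astride an upright strip

## Task

Take the thin wooden strip out of the sloping rest, stand it upright in the slotted block, fully home in the slot, and let go of it. Then squeeze the handles of the steel spring clamp to spread its jaws, lift it off its storage post, and hold it gaping astride the strip's top end, centred, one jaw off each broad face with its tip well below the strip's top edge and nothing touching the strip, ready for a veneer to be slipped in. Finish while still holding the clamp squeezed open there; leave the other loose things (pliers, spanner, nut, bolt) where they are.

Things in the scene. Friction and masses are not known exactly. Their poses are not given: they have to be found in the camera images.
- strip: loose thin strip of pale wood, 40 (its x) x 8 (its y) x 140 mm long (its z), about 40 g. Origin at the centre of its foot end, z points to its top end. It starts in the sloping rest, leaning 0.35 rad from vertical, top toward the rest's -x side; its upper 80 mm stand out. Pinch it across its thickness near the top, tool pointing along it, and draw it out along its length.
- strip_top (a point): centre of the strip's top end face, axes as the strip's (z out along the strip, y through the 8 mm thickness)
- rest: fixed sloping rest of dark wood on a 130 x 74 mm base: a narrow pocket (10 mm gap between two cheeks, 60 mm deep along the strip) that leans toward its own -x side. Origin under the pocket, on the bench; the strip's foot lies 30 mm above it.
- block: fixed dark wooden block 95 (x) x 62 (y) x 46 mm high with one rectangular blind slot in its top, 45 mm along its x and 11 mm along its y, 38 mm deep, mouth with a 5 mm chamfer. Origin at the centre of its underside.
- block_hole0 (a point): centre of the slot's mouth, 46 mm above the bench, axes as the block's (z up). A strip fully home stands 38 mm in the slot, its top 148 mm above the bench.
- post: fixed storage post: dark wooden base 85 x 65 x 12 mm carrying an upright aluminium fin 40 (x) x 6 (y) mm whose top is 75 mm above the bench. Origin under the centre. The clamp bites this fin from above.
- clamp: loose steel spring clamp, 90 g, standing on the post, handles up, jaws down. Origin on its hinge pin (along its x), 81.5 mm above the bench; z up at the start. This body is the +y lever, the other mirrors it. Handles are 26 mm wide (x), splayed from 33 mm over their outer faces near the pin to 58 mm at their ends, 45 mm above the pin. Jaws end 48 mm below the pin, which is 6 mm in radius.
- clamp_lever (a joint): angle between the clamp's levers, rad: 0 as it bites the post, -0.12 shut, 0.75 fully open; sprung toward shut. Squeezing the handle ends along y opens it: ends 29 mm apart over all give about 0.6 and 32 mm between the jaw tips, handle faces then about parallel; each lever turns by half. About 5 N at the handle ends begins to open it, 9 N holds 0.6.
- jaw_a (a point): lower end of the inner face of the +y jaw pad, middle of its width (moves with the clamp body)
- jaw_b (a point): lower end of the inner face of the -y jaw pad, middle of its width (moves with the other lever)
- pliers: loose pliers, 182 x 50 x 13 mm, lying between the fixtures; leave alone
- spanner: loose spanner, 154 x 27 x 8 mm, lying between the fixtures; leave alone
- hex_nut: loose hex nut, 30 x 34 x 14 mm; leave alone
- bolt: loose coach bolt 75 mm high, standing on its head in front of the fixtures; leave alone
Things that resemble listed ones, but are neither listed nor needed, are in the scene too. Leave any blue or red look-alike of the clamp alone.

How it is judged:
By the outcome, as a careful person would: the job done as asked, in the order asked, and still so for the second after the job is handed in, while the arm keeps its last pose, push and grip.
It also fails if it takes over 58 s, if anything falls off the work surface, if the arm or the gripper's body presses on something with over 40 N, if the wrist force passes 120 N, or if a joint passes its speed limit or range.

## Robot

A 6-joint arm with a two-finger parallel gripper is mounted at the origin on a cart in front of the work surface, level with it; the furniture and walls round the work are solid. World frame = base frame: x ahead of the robot, y to its left, z up, the work surface at z = 0. Lengths are in m, angles in rad, forces in N, time in s.
With the tool pointing down it reaches from about 0.325 to 0.85 m from the base axis. Payload 15.5 kg.
Tool frame: the origin (TCP) lies between the finger pads, 19 mm behind the fingertips; this is the grasp point; z points along the fingers, y is the line along which they close (so a half turn about z gives the same grasp; the last joint's range is limited). The gripper opens to 91 mm and grips with 3 to 60 N. Pads are 32 mm wide; open, the fingers measure 118 mm over their backs; the gripper's body (76 mm by 178 mm) begins 60 mm behind the grasp point.
Start: joints at [-1.347, 0.494, 1.345, -0, 1.302, -0.096], TCP at [0.196, -0.593, 0.233] pointing down, gripper open.
Joint ranges: [-2.91, 2.91], [-0.82, 2.16], [0.22, 2.67], [-1.22, 4.37], [0.12, 2.79], [-3.08, 3.08]. Speed limits (rad/s): [1.89, 1.89, 2.57, 3.01, 3.01, 3.01].

## Interface

Orientations are given as a unit quaternion [x, y, z, w].
In Python, from plant import manip, imaging, job gives the robot as it stands.
- The arm moves only by the tool hand_motion, called as name(argument=value, ...) on one line, values as JSON. Schema: {"type":"object","properties":{"steps":{"type":"array","items":{"type":"array","items":{"type":"array","items":{"type":"number"},"minItems":4,"maxItems":4},"minItems":1,"maxItems":8},"minItems":1,"maxItems":1},"aperture":{"type":"number"},"only":{"type":"string"},"quiet":{"type":"boolean"},"lines":{"type":"string"}},"required":["steps"],"additionalProperties":false}. steps is a list that holds a single list of rows (three levels of brackets), with 1 to 8 rows, each of 4 numbers: dx, dy, dz in m, then a turn about the tool's z in rad; each row shifts and turns the commanded pose from where the row before left it, along the tool's axes as they then stand; what a row does not reach is not made up. A row lasts 1/10 s, in which the tool goes at most 0.05 m and 0.15 rad, less where a joint would pass 70% of its speed; a pose out of reach is approached as far as the arm can. aperture is the finger opening in m, set as the call begins (left out keeps the last). The fingers move at their own pace and stop on an object; the grip force is fixed at half the most. Time passes only in rows, so rows that do not move let the fingers close. The tool returns the time, the measured TCP pose, the force, the opening and the grip force at its end. only (a regular expression) keeps the lines of the reply that match it, lines (a string "A,B") keeps lines A to B, and quiet returns only ok. Input that does not fit is refused with a message, and nothing moves.
- manip.get_state(): the state, without advancing time (a new reading comes with each control period).
- imaging.grab_frame(name): name is "side" or "top" or "wrist"; returns the picture (480x640x3 uint8, red, green, blue); there is no depth.
- imaging.calibration(name): a dict with "camera_matrix" (3x3 intrinsics, pixels), "camera_from_world" (4x4, takes a point from world to camera coordinates); the wrist camera has in their place "hand_eye" (4x4, takes a point from camera to tool coordinates, whose origin is the TCP and whose axes are the flange's). Camera axes: x right, y up, looking along -z (the intrinsics and any distortion apply to the point x, -y, -z); pixel columns grow to the right and rows downward; lengths in m; the calibration is good to about 2 mm. A picture is of the moment at which its call begins: read the wrist's pose just before it. calibration takes no time and is no camera call.
- job.job_done(): hands the job in; it is judged then, once.
The state is a dict: "t": time; "joint_positions": joint angles; "joint_vel": joint speeds; "joint_torque": joint torques, N m; "ee_pos": TCP position; "ee_rot": TCP orientation; "contact_force": force on the tool from outside, world axes, zero at the start; "wrist_torque": the same for the moment, N m; "opening": finger opening in m; "grip_force": force on a finger pad.
Only numpy, scipy, OpenCV 4.12 (cv2) and the standard library are available. Lean on these libraries where they do the work, as an engineer would, in place of code of your own. Each camera call takes 0.05 s, during which the arm holds its last target. There are 200 camera calls.

## Working session

There is one attempt and no reset: what is moved stays moved. The work goes in short steps, Python scripts to look and compute and a tool call to move; the robot and the scene stay as the last step left them, time stands still between calls to the robot, and variables do not carry over. Pictures are saved under pics/ and viewed, at most 12 in all, crops included, and the job is handed in when it is done.

```bash
mkdir -p pics; ls; cat > h.py <<'E'
import numpy as np, cv2
from plant import manip, imaging, job
from scipy.spatial.transform import Rotation as R
def cal(n, st=None):
    c=imaging.calibration(n); K=np.array(c["camera_matrix"])
    if "camera_from_world" in c: T=np.array(c["camera_from_world"])
    else:
        st=st or manip.get_state(); W=np.eye(4); W[:3,:3]=R.from_quat(st["ee_rot"]).as_matrix(); W[:3,3]=st["ee_pos"]
        T=np.linalg.inv(W@np.array(c["hand_eye"]))
    return K,T
def proj(C,p):
    K,T=C; q=np.atleast_2d(p)@T[:3,:3].T+T[:3,3]; q=q*[1,-1,-1]; u=q@K.T; return u[:,:2]/u[:,2:]
def ray(C,uv):
    K,T=C; d=np.linalg.inv(K)@[uv[0],uv[1],1]; d=T[:3,:3].T@(d*[1,-1,-1]); return -T[:3,:3].T@T[:3,3], d/np.linalg.norm(d)
def onz(C,uv,z):
    o,d=ray(C,uv); return o+d*(z-o[2])/d[2]
def tri(C1,u1,C2,u2):
    o,d=ray(C1,u1);p,e=ray(C2,u2); A=np.stack([d,-e],1); s,*_=np.linalg.lstsq(A,p-o,rcond=None)
    return (o+d*s[0]+p+e*s[1])/2, np.linalg.norm(o+d*s[0]-p-e*s[1])
E
python3 - <<'E'
from h import *
for n in("side","top","wrist"):
    f=imaging.grab_frame(n); cv2.imwrite(f"pics/{n}0.png",f[...,::-1])
    c=imaging.calibration(n); print(n,{k:(np.round(v,4).tolist() if not isinstance(v,str) else v) for k,v in c.items()})
print(manip.get_state())
E
```

```text
pics
side {'camera_matrix': [[596.6133, 0.0, 313.9555], [0.0, 596.6133, 227.849], [0.0, 0.0, 1.0]], 'camera_from_world': [[-1.0, -0.0039, -0.0018, 0.5226], [0.0009, -0.6063, 0.7953, -0.1427], [-0.0041, 0.7952, 0.6063, -1.1352], [0.0, 0.0, 0.0, 1.0]]}
top {'camera_matrix': [[477.0498, 0.0, 316.2229], [0.0, 477.0498, 244.9279], [0.0, 0.0, 1.0]], 'camera_from_world': [[-0.0126, -0.9995, -0.0298, -0.0235], [0.9936, -0.0158, 0.1122, -0.5323], [-0.1126, -0.0282, 0.9932, -0.9932], [0.0, 0.0, 0.0, 1.0]]}
wrist {'camera_matrix': [[424.7318, 0.0, 321.2214], [0.0, 424.7318, 243.0849], [0.0, 0.0, 1.0]], 'hand_eye': [[-0.0009, 0.9661, 0.2581, 0.0727], [1.0, 0.0011, -0.0008, -0.0004], [-0.0011, 0.2581, -0.9661, -0.1513], [0.0, 0.0, 0.0, 1.0]]}
{'t': 0.15, 'joint_positions': array([-1.34651445e+00,  4.94069007e-01,  1.34596190e+00,  2.32018948e-05,
        1.30247535e+00, -9.54762254e-02]), 'joint_vel': array([ 0.00068267, -0.00195348, -0.00217256, -0.00104024,  0.00134265,
        0.00091706]), 'joint_torque': array([ 2.52786440e-04, -8.79195642e+01, -3.82051456e+01,  7.06418557e-02,
        5.02040517e-02, -6.36865093e-05]), 'ee_pos': array([ 0.19642814, -0.59306304,  0.23226658]), 'ee_rot': array([ 9.87246933e-01,  1.59195743e-01, -1.82377581e-05, -4.56574702e-04]), 'contact_force': array([ 0.58797943, -0.20601485,  0.40071212]), 'wrist_torque': array([-0.00599374,  0.04970193,  0.0553395 ]), 'grip_force': 0.0, 'opening': 0.09143611737624088}
```

View pics/top0.png

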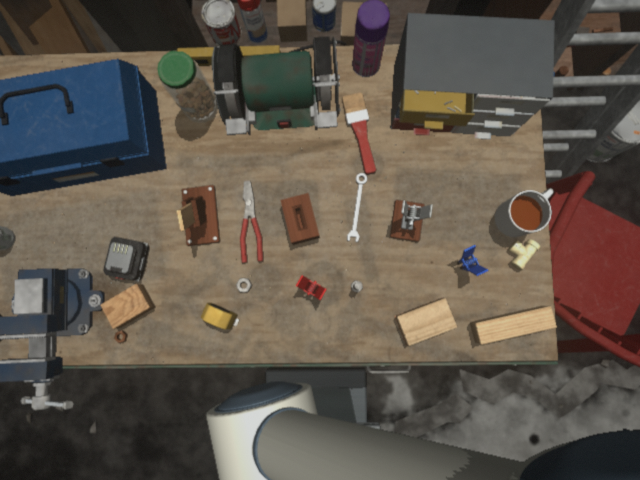

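View pics/side0.png

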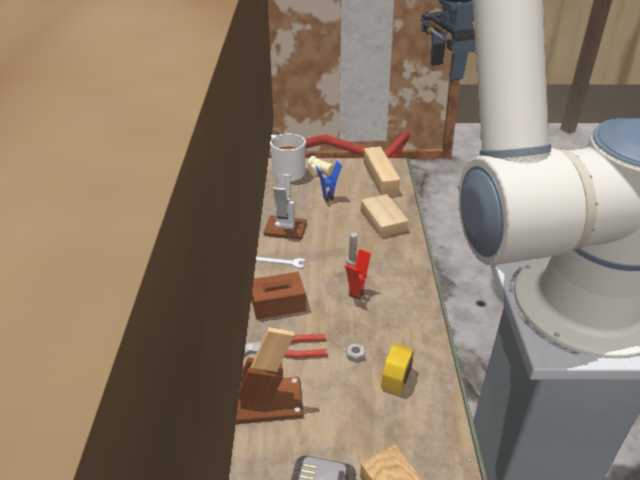

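The top view shows the strip and rest at (198,215), the block at (300,218), the pliers at (250,225), the spanner at (357,208), the nut at (243,285) and the bolt at (355,288). There are three clamp candidates: grey on a wooden post at (410,215), red at (311,288) and blue at (470,262). Only the grey one is steel and stands on a post, so I'll confirm it enlarged.

```bash
python3 - <<'E'
import cv2,numpy as np
t=cv2.imread('pics/top0.png');s=cv2.imread('pics/side0.png')
z=lambda i,x,y,w,h:cv2.resize(i[y:y+h,x:x+w],(400,300),interpolation=cv2.INTER_CUBIC)
cv2.imwrite('pics/c1.png',np.vstack([np.hstack([z(t,160,175,100,75),z(t,375,185,80,60)]),np.hstack([z(s,220,320,133,100),z(s,245,165,100,75)])]))
E
```

```text
(no output)
```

View pics/c1.png

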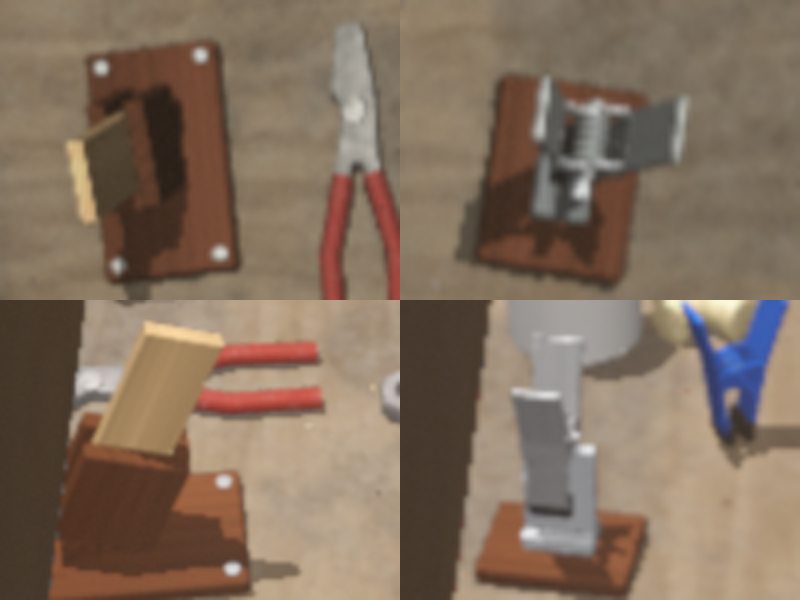

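The enlarged crop shows the grey steel clamp standing on its post, handles up, so that is the one meant. The strip leans toward the robot in its rest, within its own broad plane, with its top end face at about (181,220) in the top view.

```bash
cat > m1.py <<'E'
from h import *
t=cv2.imread('pics/top0.png');s=cv2.imread('pics/side0.png')
CT=cal('top');CS=cal('side')
for n,C in(('top',CT),('side',CS)): print(n,'pos',-C[1][:3,:3].T@C[1][:3,3])
def mask(i,roi,f):
    m=np.zeros(i.shape[:2],np.uint8);x,y,w,h=roi
    hsv=cv2.cvtColor(i,cv2.COLOR_BGR2HSV); m[y:y+h,x:x+w]=f(hsv.astype(int))[y:y+h,x:x+w]*255
    return m
dark=lambda h:((h[...,0]<12)|(h[...,0]>174))&(h[...,1]>110)
def rect(m):
    m=cv2.morphologyEx(m,cv2.MORPH_CLOSE,np.ones((5,5)));cs,_=cv2.findContours(m,cv2.RETR_EXTERNAL,cv2.CHAIN_APPROX_NONE)
    c=max(cs,key=cv2.contourArea); return cv2.boxPoints(cv2.minAreaRect(c))
for nm,roi,z in(('rest',(172,175,52,80),.012),('block',(270,185,60,70),.046),('post',(385,190,52,60),.012)):
    b=rect(mask(t,roi,dark)); P=np.array([onz(CT,u,z) for u in b])
    print(nm,b.round(1).tolist(),P.mean(0).round(4),[np.linalg.norm(P[i]-P[i-1]).round(3) for i in range(4)],[np.degrees(np.arctan2(*(P[i]-P[i-1])[[1,0]])).round(1) for i in range(4)])
# strip top corners
tc=[(160+x/4,175+y/4) for x,y in((68,140),(84,140),(97,220),(82,222))]
sc=[(220+x/3.008,320+(y-300)/3) for x,y in((150,322),(224,335),(221,347),(143,335))]
print('strip top',tri(CT,np.mean(tc,0),CS,np.mean(sc,0)))
E
python3 m1.py
```

```text
top pos [ 0.41666031 -0.0598858   1.04553554]
side pos [0.51805267 0.81831404 0.80262215]
rest [[180.39999389648438, 188.60000610351562], [213.60000610351562, 185.10000610351562], [219.5, 241.6999969482422], [186.3000030517578, 245.1999969482422]] [0.6048 0.2261 0.012 ] [np.float64(0.128), np.float64(0.075), np.float64(0.128), np.float64(0.074)] [np.float64(7.0), np.float64(-85.0), np.float64(-173.4), np.float64(95.1)]
block [[279.79998779296875, 199.89999389648438], [307.5, 192.6999969482422], [318.79998779296875, 236.0], [291.1000061035156, 243.3000030517578]] [0.5885 0.0037 0.046 ] [np.float64(0.097), np.float64(0.061), np.float64(0.097), np.float64(0.061)] [np.float64(14.1), np.float64(-76.2), np.float64(-166.3), np.float64(103.8)]
post [[390.29998779296875, 236.89999389648438], [395.29998779296875, 199.8000030517578], [423.6000061035156, 203.5], [418.6000061035156, 240.6999969482422]] [ 0.5851 -0.2293  0.012 ] [np.float64(0.062), np.float64(0.083), np.float64(0.062), np.float64(0.083)] [np.float64(81.4), np.float64(-9.2), np.float64(-98.9), np.float64(170.4)]
strip top (array([0.56872604, 0.22206013, 0.15896183]), np.float64(6.662430692140948e-05))
```

```bash
cat > go.py <<'E'
import sys
from h import *
def go(x,y,z,yawdeg):
    s=manip.get_state(); M=R.from_quat(s["ee_rot"]).as_matrix(); d=M.T@(np.array([x,y,z])-s["ee_pos"])
    yaw=np.degrees(np.arctan2(M[1,0],M[0,0])); t=-np.radians((yawdeg-yaw+180)%360-180)
    print('t',round(s['t'],2),'pos',s['ee_pos'].round(4),'yaw',yaw.round(2),'tilt',M[:,2].round(4),'DELTA(tool)',d.round(4),'turn',t.round(4))
if __name__=='__main__': go(*map(float,sys.argv[1:]))
E
python3 go.py 0.569 0.222 0.27 6
```

```text
t 0.15 pos [ 0.1964 -0.5931  0.2323] yaw 18.32 tilt [-2.e-04  9.e-04 -1.e+00] DELTA(tool) [ 0.6099 -0.6567 -0.0371] turn 0.215
```

hand_motion(steps=[[[0.025, -0.027, -0.005, 0], [0.025, -0.027, -0.005, 0], [0.025, -0.027, -0.005, 0], [0.025, -0.027, -0.005, 0], [0.025, -0.027, -0.005, 0], [0.025, -0.027, -0.005, 0], [0.025, -0.027, -0.005, 0], [0.025, -0.027, -0.005, 0]]], aperture=0.05)

```text
t: 0.95
ee_pos: [0.3187, -0.3239, 0.2728]
ee_rot: [0.987, 0.159, -0.0, -0.0]
contact_force: [0.7, 0.1, 0.1]
opening: 0.0494
grip_force: 0.0
```

hand_motion(steps=[[[0.025, -0.027, 0, 0], [0.025, -0.027, 0, 0], [0.025, -0.027, 0, 0], [0.025, -0.027, 0, 0], [0.025, -0.027, 0, 0], [0.025, -0.027, 0, 0], [0.025, -0.027, 0, 0], [0.025, -0.027, 0, 0]]])

```text
t: 1.75
ee_pos: [0.4407, -0.0559, 0.2727]
ee_rot: [0.987, 0.159, -0.0, 0.0]
contact_force: [0.8, -0.6, -0.2]
opening: 0.0498
grip_force: 0.0
```

hand_motion(steps=[[[0.025, -0.027, 0, 0], [0.025, -0.027, 0, 0], [0.025, -0.027, 0, 0], [0.025, -0.027, 0, 0], [0.025, -0.027, 0, 0], [0.025, -0.027, 0, 0], [0, 0, 0, 0.1], [0, 0, 0, 0.1]]])

```text
t: 2.55
ee_pos: [0.5319, 0.1446, 0.2722]
ee_rot: [0.998, 0.059, -0.0, 0.0]
contact_force: [-0.0, -0.7, 0.1]
opening: 0.0503
grip_force: 0.0
```

```bash
python3 go.py 0.569 0.222 0.27 6
```

```text
t 2.55 pos [0.5319 0.1446 0.2722] yaw 6.75 tilt [-7.e-04 -1.e-04 -1.e+00] DELTA(tool) [ 0.0459 -0.0725  0.0022] turn 0.013
```

hand_motion(steps=[[[0.015, -0.024, 0, 0], [0.015, -0.024, 0, 0], [0.016, -0.024, 0, 0.013], [0, 0, 0, 0]]])

```text
t: 2.95
ee_pos: [0.5698, 0.223, 0.2722]
ee_rot: [0.999, 0.054, 0.0, -0.0]
contact_force: [0.1, -0.5, -0.7]
opening: 0.0502
grip_force: 0.0
```

```bash
python3 - <<'E'
from h import *
s=manip.get_state(); f=imaging.grab_frame('wrist'); cv2.imwrite('pics/w1.png',f[...,::-1])
import pickle;pickle.dump(s,open('w1.pkl','wb')); print(s['ee_pos'],s['ee_rot'],proj(cal('wrist',s),[[.569,.222,.159],[.605,.226,.012]]))
E
```

```text
[0.56984333 0.22301641 0.27218597] [ 9.98536201e-01  5.40864140e-02  8.83800146e-05 -3.27609203e-04] [[323.03183582 247.57347242]
 [322.24193627 170.11031537]]
```

View pics/w1.png

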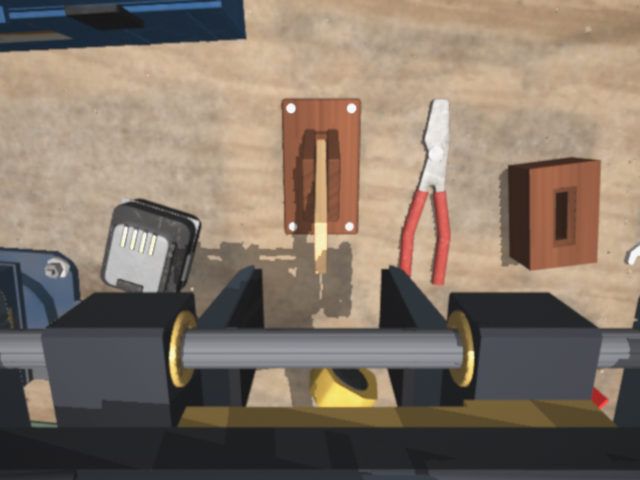

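Wrist view: the strip's top end is at about (320,243), running straight up the image. The block is at right with its slot at about (565,216), and the rest base corners are at (283,98)–(360,235).

```bash
cat > m2.py <<'E'
from h import *; import pickle
s=pickle.load(open('w1.pkl','rb'));C=cal('wrist',s);i=cv2.imread('pics/w1.png')
h=cv2.cvtColor(i,cv2.COLOR_BGR2HSV).astype(int)
# strip: bright pale in column range
roi=h[130:276,305:340]; m=((roi[...,0]>12)&(roi[...,0]<25)&(roi[...,1]>80)&(roi[...,2]>130))
for r in range(150,276,8):
    x=np.where(m[r-130])[0]+305; print(r,(x.min(),x.max()) if len(x) else None,end=' ')
print(); 
# block top: lab of the brighter brown
roi=h[150:280,500:610]; 
m=(((roi[...,0]<12)|(roi[...,0]>174))&(roi[...,1]>110)).astype(np.uint8)*255
v=roi[...,2]; print('V row216',v[66,8:105:3]); print('V col565',v[8:122:3,65])
E
python3 m2.py
```

```text
150 (np.int64(316), np.int64(325)) 158 (np.int64(316), np.int64(325)) 166 (np.int64(316), np.int64(325)) 174 (np.int64(316), np.int64(326)) 182 (np.int64(316), np.int64(326)) 190 (np.int64(315), np.int64(326)) 198 (np.int64(315), np.int64(326)) 206 (np.int64(315), np.int64(326)) 214 (np.int64(314), np.int64(327)) 222 (np.int64(314), np.int64(326)) 230 (np.int64(314), np.int64(327)) 238 (np.int64(314), np.int64(327)) 246 (np.int64(314), np.int64(327)) 254 (np.int64(314), np.int64(326)) 262 (np.int64(315), np.int64(326)) 270 (np.int64(315), np.int64(326)) 
V row216 [ 97  52  55  54  54  53  52  97 152 158 164 163 160 166 164 142  66  52
  50  51 119 118 115 144 148 154 157 155 155 151 165 200 200]
V col565 [ 92  64 121 161 161 161 161 161 161 160 126  97  50  50  49  50  49  50
  49  51  51  51  52  52  54  55  54 108 128 131 155 155 155 154 154 153
 174 203]
```

```bash
cat >> m2.py <<'E'
print('---')
zc=.1615-.0069
print('corner -x', onz(C,(320.7,274),zc),'mid',onz(C,(320.7,243),.1615),onz(C,(320.7,180),.11))
m=(((h[...,0]<14)|(h[...,0]>170))&(h[...,1]>100)&(h[...,2]>85)).astype(np.uint8)*255
k=np.zeros_like(m);k[150:280,500:612]=m[150:280,500:612]
k=cv2.morphologyEx(k,cv2.MORPH_OPEN,np.ones((3,3)))
cs,_=cv2.findContours(k,cv2.RETR_EXTERNAL,cv2.CHAIN_APPROX_NONE);c=max(cs,key=cv2.contourArea)
def rep(c,z):
    P=np.array([onz(C,u[0],z)[:2] for u in c.astype(float)],np.float32)*1000
    print(cv2.minAreaRect(P), cv2.minAreaRect(c))
rep(c,.046)
d=np.zeros_like(m);d[180:255,545:585]=(h[180:255,545:585,2]<80)*255
cs,_=cv2.findContours(d,cv2.RETR_EXTERNAL,cv2.CHAIN_APPROX_NONE);c=max(cs,key=cv2.contourArea);rep(c,.041)
E
python3 m2.py | sed -n '/---/,$p'
```

```text
---
corner -x [0.54939999 0.22141312 0.1546    ] mid [0.57254278 0.22389474 0.1615    ] [0.60653196 0.22758271 0.11      ]
((590.3167114257812, 4.83221435546875), (95.49848175048828, 62.18293762207031), 13.572392463684082) ((564.4999389648438, 214.49996948242188), (70.99998474121094, 108.99998474121094), 0.0)
((590.0568237304688, 3.9403581619262695), (43.717872619628906, 9.894315719604492), 14.25731372833252) ((561.5, 215.0), (46.0, 11.0), 90.0)
```

```bash
python3 go.py .5755 .2243 .141 6.2
```

```text
t 3.0 pos [0.5691 0.2216 0.2721] yaw 6.21 tilt [-6.e-04 -1.e-04 -1.e+00] DELTA(tool) [ 0.0067 -0.002   0.1311] turn 0.0002
```

hand_motion(steps=[[[0.0065, -0.0015, 0.026, 0], [0, 0, 0.035, 0], [0, 0, 0.035, 0], [0, 0, 0.02, 0], [0, 0, 0.015, 0], [0, 0, 0, 0]]])

```text
t: 3.6
ee_pos: [0.5737, 0.2215, 0.1398]
ee_rot: [0.999, 0.053, -0.002, 0.001]
contact_force: [-0.2, -0.9, 0.6]
opening: 0.0503
grip_force: 0.0
```

hand_motion(steps=[[[0, 0, 0, 0], [0, 0, 0, 0], [0, 0, 0, 0], [0, 0, 0, 0], [0, 0, 0, 0]]], aperture=0.0)

```text
t: 4.1
ee_pos: [0.5754, 0.2227, 0.1421]
ee_rot: [0.999, 0.053, 0.0, -0.0]
contact_force: [1.0, 0.7, -0.1]
opening: 0.0131
grip_force: 0.0
```

```bash
python3 go.py .5755 .2243 .141 6.2
```

```text
t 4.1 pos [0.5754 0.2227 0.1421] yaw 6.12 tilt [ 6.e-04  2.e-04 -1.e+00] DELTA(tool) [ 0.0003 -0.0016  0.0011] turn -0.0013
```

hand_motion(steps=[[[0, 0, 0, 0], [0, 0, 0, 0], [0, 0, 0, 0]]])

```text
t: 4.4
ee_pos: [0.5753, 0.223, 0.1419]
ee_rot: [0.999, 0.053, 0.0, -0.0]
contact_force: [-2.8, 4.7, 4.8]
opening: 0.0078
grip_force: 30.0
```

hand_motion(steps=[[[-0.0034, 0, -0.0094, 0], [-0.0034, 0, -0.0094, 0], [-0.0068, 0, -0.0188, 0], [-0.0068, 0, -0.0188, 0], [-0.0068, 0, -0.0188, 0], [0, 0, 0, 0]]])

```text
t: 5.0
ee_pos: [0.5485, 0.2198, 0.2191]
ee_rot: [0.999, 0.053, 0.001, -0.0]
contact_force: [-0.9, 0.4, -0.7]
opening: 0.0079
grip_force: 30.0
```

```bash
python3 go.py .55 .22 .22 6.2
```

```text
t 5.0 pos [0.5485 0.2198 0.2191] yaw 6.13 tilt [ 3.e-03  4.e-04 -1.e+00] DELTA(tool) [ 0.0015 -0.0001 -0.0009] turn -0.0012
```

```bash
python3 go.py .5526 -.0048 .205 13.8
```

```text
t 5.0 pos [0.5485 0.2198 0.2191] yaw 6.13 tilt [ 3.e-03  4.e-04 -1.e+00] DELTA(tool) [-0.02    0.2237  0.014 ] turn -0.1338
```

hand_motion(steps=[[[-0.003, 0.03, 0, 0], [-0.003, 0.034, 0, 0], [-0.003, 0.034, 0, 0], [-0.003, 0.034, 0, 0], [-0.003, 0.034, 0, 0], [-0.003, 0.034, 0, 0], [-0.002, 0.0237, 0, 0], [0, 0, 0, -0.067]]])

```text
t: 5.8
ee_pos: [0.552, -0.0079, 0.2161]
ee_rot: [0.996, 0.085, -0.001, 0.0]
contact_force: [0.9, 0.6, -0.2]
opening: 0.0079
grip_force: 30.0
```

hand_motion(steps=[[[0, 0, 0.007, -0.067], [0, 0, 0.007, 0], [0, 0, 0, 0], [0, 0, 0, 0]]])

```text
t: 6.2
ee_pos: [0.552, -0.0047, 0.2025]
ee_rot: [0.993, 0.119, -0.0, -0.0]
contact_force: [-0.0, -0.4, 0.4]
opening: 0.0076
grip_force: 30.0
```

```bash
python3 go.py .5526 -.0048 .205 13.8
python3 - <<'E'
from h import *
s=manip.get_state(); f=imaging.grab_frame('wrist')[...,::-1];g=imaging.grab_frame('side')[...,::-1]; cv2.imwrite('pics/w2.png',f); cv2.imwrite('pics/s2.png',g)
import pickle;pickle.dump(s,open('w2.pkl','wb')); 
cv2.imwrite('pics/c2.png',np.hstack([f[60:420:,140:540],cv2.resize(g[130:330,180:380],(360,360))]))
p=[proj(cal('wrist',s),[.5903,.0045,.046])]
print(p)
E
```

```text
t 6.2 pos [ 0.552  -0.0047  0.2025] yaw 13.72 tilt [-9.e-04 -0.e+00 -1.e+00] DELTA(tool) [ 0.0006  0.0002 -0.0025] turn -0.0015
[array([[321.5511996 , 177.27360594]])]
```

View pics/c2.png

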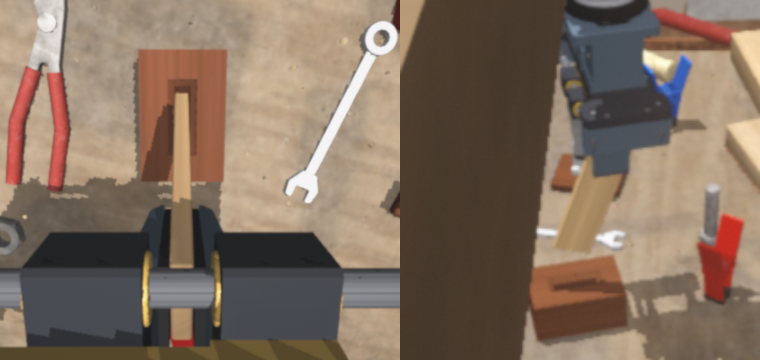

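Wrist crop: the strip's column (182) lines up with the slot (183), and its far foot corner at row 93 is just short of the slot's far end at row 82. The side view shows the strip held, tilted about 0.35 above the block.

```bash
python3 - <<'E'
from h import *;import pickle
s=pickle.load(open('w2.pkl','rb'));C=cal('wrist',s)
p=onz(C,(322,153),.0985);u=np.array([np.cos(np.radians(13.8)),np.sin(np.radians(13.8))])
print(p,'u,v',(p[:2]-[.5903,.0045])@u,(p[:2]-[.5903,.0045])@[-u[1],u[0]])
E
```

```text
[0.60967715 0.00903381 0.0985    ] u,v 0.0198992794584142 -0.00021916034941229083
```

hand_motion(steps=[[[0, 0, 0.02, 0], [0, 0, 0.015, 0], [0, 0, 0.01, 0], [0, 0, 0.006, 0], [0, 0, 0.004, 0], [0, 0, 0, 0]]])

```text
t: 6.9
ee_pos: [0.5524, -0.0048, 0.1479]
ee_rot: [0.993, 0.12, 0.0, 0.0]
contact_force: [0.8, -0.4, -1.1]
opening: 0.0081
grip_force: 30.0
```

```bash
python3 go.py .5526 -.0048 .146 13.8
```

```text
t 6.9 pos [ 0.5524 -0.0048  0.1479] yaw 13.79 tilt [ 3.e-04  0.e+00 -1.e+00] DELTA(tool) [0.0002 0.0001 0.0019] turn -0.0001
```

Far corner at u = +19.9 mm, as planned, and no contact yet. Next I'll swing the tool toward +x so the slot turns the strip upright in the grip.

hand_motion(steps=[[[0, 0, 0.002, 0], [0.005, 0, 0, 0], [0.005, 0, 0, 0], [0.005, 0, 0, 0], [0, 0, 0, 0]]])

```text
t: 7.4
ee_pos: [0.5665, -0.0011, 0.1458]
ee_rot: [0.993, 0.12, -0.001, -0.0]
contact_force: [-3.4, -0.5, -1.2]
opening: 0.008
grip_force: 30.0
```

hand_motion(steps=[[[0.005, 0, 0, 0], [0.005, 0, 0, 0], [0.005, 0, 0, 0], [0, 0, 0, 0]]])

```text
t: 7.8
ee_pos: [0.5812, 0.0024, 0.1459]
ee_rot: [0.993, 0.12, -0.0, -0.0]
contact_force: [-2.4, -0.3, 1.1]
opening: 0.0078
grip_force: 30.0
```

```bash
python3 go.py .5903 .0045 .146 13.8
```

```text
t 7.8 pos [0.5812 0.0024 0.1459] yaw 13.8 tilt [-6.e-04  0.e+00 -1.e+00] DELTA(tool) [ 0.0093  0.0001 -0.0001] turn 0.0001
```

hand_motion(steps=[[[0.005, 0, 0, 0], [0.006, 0, 0, 0], [0, 0, 0.005, 0], [0, 0, 0.005, 0], [0, 0, 0, 0]]])

```text
t: 8.3
ee_pos: [0.5918, 0.005, 0.1351]
ee_rot: [0.993, 0.12, -0.0, -0.0]
contact_force: [0.4, 0.5, -0.6]
opening: 0.008
grip_force: 30.0
```

hand_motion(steps=[[[0, 0, 0.004, 0], [0, 0, 0.003, 0], [0, 0, 0.002, 0], [0, 0, 0, 0]]])

```text
t: 8.7
ee_pos: [0.5919, 0.005, 0.1266]
ee_rot: [0.993, 0.12, -0.0, -0.0]
contact_force: [-0.5, 0.0, 0.0]
opening: 0.0077
grip_force: 30.0
```

```bash
python3 go.py .5903 .0045 .126 13.8
```

```text
t 8.7 pos [0.5919 0.005  0.1266] yaw 13.79 tilt [-3.e-04  1.e-04 -1.e+00] DELTA(tool) [-0.0016  0.0001  0.0006] turn -0.0001
```

hand_motion(steps=[[[0, 0, 0.001, 0], [0, 0, 0.001, 0], [0, 0, 0.001, 0], [0, 0, 0, 0]]])

```text
t: 9.1
ee_pos: [0.5931, 0.0051, 0.1254]
ee_rot: [0.993, 0.12, 0.001, 0.0]
contact_force: [-0.7, 3.0, 17.6]
opening: 0.008
grip_force: 30.0
```

hand_motion(steps=[[[0, 0, 0.001, 0], [0, 0, 0.001, 0], [0, 0, 0, 0]]])

```text
t: 9.4
ee_pos: [0.5944, 0.0054, 0.1245]
ee_rot: [0.993, 0.12, 0.003, 0.0]
contact_force: [1.3, 4.7, 30.2]
opening: 0.0078
grip_force: 30.0
```

```bash
python3 - <<'E'
from h import *
a=imaging.grab_frame('side')[...,::-1]; cv2.imwrite('pics/s3.png',a); cv2.imwrite('pics/c3.png',cv2.resize(a[180:330,200:350],(600,600),interpolation=cv2.INTER_CUBIC))
E
```

```text
(no output)
```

View pics/c3.png

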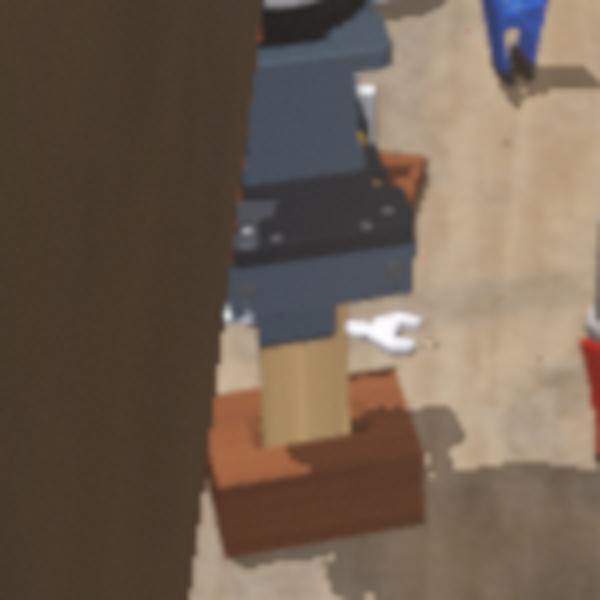

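The strip stands upright in the slot and bottoms out at the expected height with a 30 N push. I'll ease off the push, release and rise.

hand_motion(steps=[[[0, 0, -0.002, 0], [0, 0, -0.002, 0], [0, 0, 0, 0]]])

```text
t: 9.75
ee_pos: [0.5919, 0.0049, 0.126]
ee_rot: [0.993, 0.12, -0.0, 0.0]
contact_force: [-0.0, 0.1, -0.6]
opening: 0.008
grip_force: 30.0
```

hand_motion(steps=[[[0, 0, 0, 0], [0, 0, 0, 0], [0, 0, 0, 0]]], aperture=0.03)

```text
t: 10.05
ee_pos: [0.5919, 0.005, 0.1257]
ee_rot: [0.993, 0.12, -0.0, -0.0]
contact_force: [-0.3, -0.7, -0.3]
opening: 0.0282
grip_force: 0.0
```

hand_motion(steps=[[[0, 0, -0.01, 0], [0, 0, -0.02, 0], [0, 0, -0.035, 0], [0, 0, -0.035, 0], [-0.01, 0, -0.035, 0], [0, 0, 0, 0], [0, 0, 0, 0]]], aperture=0.085)

```text
t: 10.75
ee_pos: [0.5824, 0.0025, 0.2621]
ee_rot: [0.993, 0.12, 0.001, 0.0]
contact_force: [-1.1, 1.2, -0.0]
opening: 0.0827
grip_force: 0.0
```

```bash
python3 - <<'E'
from h import *; import pickle
s=manip.get_state(); f=imaging.grab_frame('wrist')[...,::-1];g=imaging.grab_frame('side')[...,::-1]; cv2.imwrite('pics/w4.png',f);cv2.imwrite('pics/s4.png',g)
pickle.dump(s,open('w4.pkl','wb'))
t=imaging.grab_frame('top')[...,::-1]; cv2.imwrite('pics/t4.png',t)
z=lambda i:cv2.resize(i,(400,300),interpolation=cv2.INTER_CUBIC)
cv2.imwrite('pics/c4.png',np.vstack([f[130:430,100:500],z(g[200:320,200:360])]))
C=cal('wrist',s);print(proj(C,[[.5903,.0045,.148],[.5903,.0045,.046]]),proj(cal('side'),[[.5903,.0045,.148]]))
E
```

```text
[[321.29634602 233.90606572]
 [321.07063102 206.50112037]] [[275.13605219 243.34968811]]
```

View pics/c4.png

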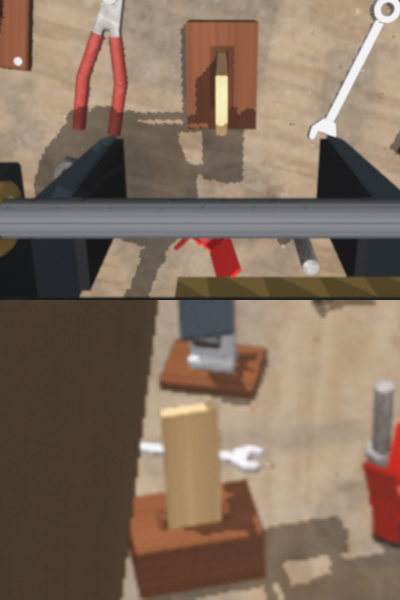

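The strip stands upright and fully home, top face at wrist (321,234) exactly as predicted for a fully home strip. Now the clamp.

```bash
python3 - <<'E'
from h import *; import pickle
s=pickle.load(open('w4.pkl','rb'));C=cal('wrist',s);i=cv2.imread('pics/w4.png');h=cv2.cvtColor(i,cv2.COLOR_BGR2HSV).astype(int)
m=np.zeros(i.shape[:2],np.uint8);m[190:270,300:345]=((h[...,2]>205)&(h[...,0]>12)&(h[...,0]<32))[190:270,300:345]*255
c=max(cv2.findContours(m,0,1)[0],key=cv2.contourArea);print(cv2.boundingRect(c))
P=np.array([onz(C,u[0],.148)[:2] for u in c.astype(float)],np.float32)*1000;print(cv2.minAreaRect(P))
E
python3 go.py .585 -.229 .26 -9.2
```

```text
(316, 206, 12, 50)
((592.285888671875, 4.818902015686035), (32.304100036621094, 7.124424934387207), 13.559104919433594)
t 10.9 pos [0.5818 0.0027 0.26  ] yaw 13.8 tilt [-1.7e-03  2.0e-04 -1.0e+00] DELTA(tool) [-0.0521  0.2257 -0.    ] turn 0.4014
```

hand_motion(steps=[[[-0.006, 0.028, 0, 0], [-0.008, 0.033, 0, 0], [-0.008, 0.033, 0, 0], [-0.008, 0.033, 0, 0], [-0.008, 0.033, 0, 0], [-0.008, 0.033, 0, 0], [-0.006, 0.033, 0, 0], [0, 0, 0, 0.1]]], aperture=0.091)

```text
t: 11.7
ee_pos: [0.5853, -0.233, 0.2595]
ee_rot: [0.998, 0.069, -0.001, 0.0]
contact_force: [-0.6, 1.3, -0.0]
opening: 0.0912
grip_force: 0.0
```

hand_motion(steps=[[[0, 0, 0, 0.1], [0, 0, 0, 0.1], [0, 0, 0, 0.1], [0, 0, 0, 0], [0, 0, 0, 0]]])

```text
t: 12.2
ee_pos: [0.5855, -0.2292, 0.2601]
ee_rot: [0.997, -0.078, -0.001, -0.0]
contact_force: [-0.2, 0.1, -0.3]
opening: 0.091
grip_force: 0.0
```

```bash
python3 go.py .585 -.229 .26 -9.2
python3 - <<'E'
from h import *; import pickle
s=manip.get_state(); f=imaging.grab_frame('wrist')[...,::-1]; cv2.imwrite('pics/w5.png',f);pickle.dump(s,open('w5.pkl','wb'))
cv2.imwrite('pics/c5.png',cv2.resize(f[80:330,170:470],(720,600),interpolation=cv2.INTER_CUBIC))
C=cal('wrist',s);print(proj(C,[[.5851,-.2293,.1265],[.5851,-.2293,.0815],[.5851,-.2293,.012]]))
E
```

```text
t 12.2 pos [ 0.5855 -0.2292  0.2601] yaw -8.94 tilt [-1.2e-03  6.0e-04 -1.0e+00] DELTA(tool) [-0.0005 -0.0001  0.0001] turn 0.0045
[[321.829707   238.51030977]
 [321.71101792 224.44577889]
 [321.57780996 208.6607764 ]]
```

View pics/c5.png

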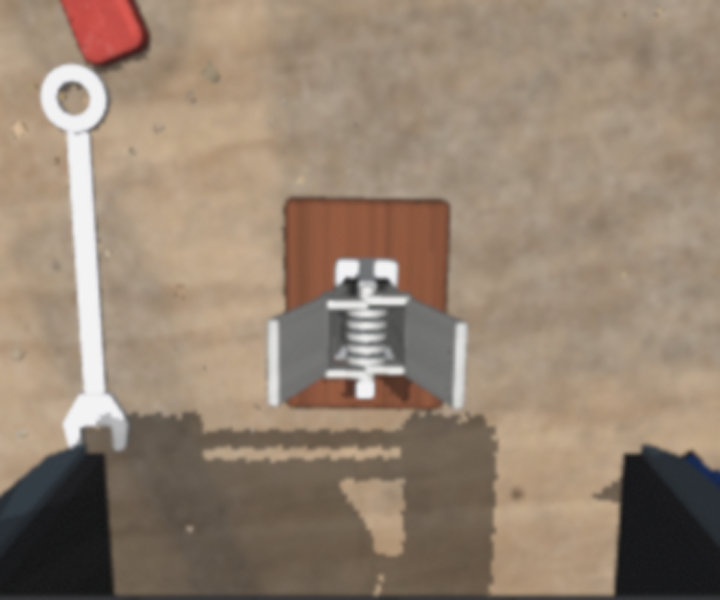

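The clamp handle ends are at crop columns 267 and 467, rows 319–407 (full frame centre about (322.9,231.3)), square to the tool with both fingers well outside.

```bash
python3 - <<'E'
from h import *; import pickle
s=pickle.load(open('w5.pkl','rb'));C=cal('wrist',s)
f=lambda x,y,z:onz(C,(170+x/2.4,80+y/2.4),z)
print(f(367,363,.1265),f(267,363,.1265)-f(467,363,.1265),f(367,319,.1265)-f(367,407,.1265),'pin ends',f(366,283,.0815),f(364,392,.0815),'base',f(366,302,.012))
p=f(367,363,.1265)
import go; go.go(p[0],p[1],.1185,-9.0)
E
```

```text
[ 0.59008496 -0.2308454   0.1265    ] [0.00898696 0.05672632 0.        ] [ 0.0256565  -0.00403305  0.        ] pin ends [ 0.60596494 -0.23321999  0.0815    ] [ 0.56975439 -0.2268401   0.0815    ] base [ 0.58765421 -0.23059161  0.012     ]
t 12.25 pos [ 0.5855 -0.2292  0.2604] yaw -8.95 tilt [-8.e-04  4.e-04 -1.e+00] DELTA(tool) [0.0049 0.001  0.1418] turn 0.0009
```

hand_motion(steps=[[[0.004, 0.001, 0.03, 0], [0, 0, 0.04, 0], [0, 0, 0.03, 0], [0, 0, 0.02, 0], [0, 0, 0.015, 0], [0, 0, 0.006, 0], [0, 0, 0, 0]]])

```text
t: 12.95
ee_pos: [0.5891, -0.2307, 0.1193]
ee_rot: [0.997, -0.079, -0.001, -0.0]
contact_force: [-0.2, -0.2, 0.6]
opening: 0.0911
grip_force: 0.0
```

hand_motion(steps=[[[0, 0, 0, 0], [0, 0, 0, 0], [0, 0, 0, 0], [0, 0, 0, 0], [0, 0, 0, 0], [0, 0, 0, 0], [0, 0, 0, 0]]], aperture=0.029)

```text
t: 13.65
ee_pos: [0.5905, -0.2314, 0.1215]
ee_rot: [0.997, -0.079, 0.001, 0.001]
contact_force: [-0.5, 0.9, 17.2]
opening: 0.0381
grip_force: 11.4
```

```bash
python3 go.py .589 -.2306 .119 -9
```

```text
t 13.65 pos [ 0.5905 -0.2314  0.1215] yaw -9.12 tilt [ 0.0029 -0.0014 -1.    ] DELTA(tool) [-0.0017 -0.0006  0.0025] turn -0.0021
```

hand_motion(steps=[[[0, 0, -0.001, 0], [0, 0, -0.001, 0], [0, 0, 0, 0], [0, 0, 0, 0], [0, 0, 0, 0]]])

```text
t: 14.15
ee_pos: [0.5902, -0.2314, 0.1228]
ee_rot: [0.997, -0.08, 0.001, 0.0]
contact_force: [-0.9, -1.4, 10.5]
opening: 0.0293
grip_force: 12.6
```

```bash
python3 go.py .589 -.2306 .119 -9
python3 - <<'E'
from h import *
g=imaging.grab_frame('side')[...,::-1];cv2.imwrite('pics/s6.png',g)
cv2.imwrite('pics/c6.png',cv2.resize(g[140:250,230:350],(655,600),interpolation=cv2.INTER_CUBIC))
E
```

```text
t 14.15 pos [ 0.5902 -0.2314  0.1228] yaw -9.12 tilt [ 0.002  -0.0011 -1.    ] DELTA(tool) [-0.0014 -0.0006  0.0038] turn -0.0021
```

View pics/c6.png

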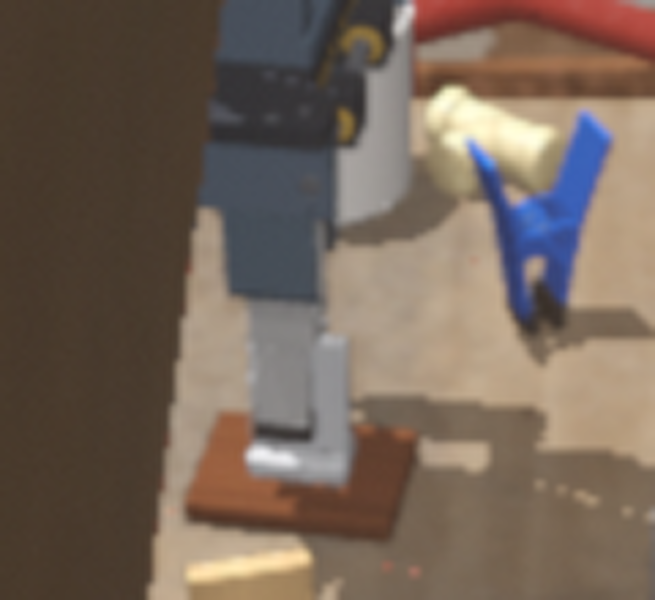

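The handles are squeezed to 29 mm and the jaws are open and clear of the fin. I'll lift in stages.

hand_motion(steps=[[[0, 0, -0.004, 0], [0, 0, -0.006, 0], [0, 0, -0.01, 0], [0, 0, -0.01, 0], [0, 0, 0, 0]]])

```text
t: 14.7
ee_pos: [0.5902, -0.2313, 0.1538]
ee_rot: [0.997, -0.08, 0.001, 0.001]
contact_force: [0.3, 0.2, -0.6]
opening: 0.0292
grip_force: 10.4
```

hand_motion(steps=[[[0, 0, -0.02, 0], [0, 0, -0.025, 0], [0, 0, -0.025, 0], [0, 0, -0.025, 0], [0, 0, -0.025, 0], [0, 0, 0, 0]]])

```text
t: 15.3
ee_pos: [0.5907, -0.2315, 0.2754]
ee_rot: [0.997, -0.079, 0.003, 0.001]
contact_force: [-0.0, -0.3, -0.9]
opening: 0.0293
grip_force: 10.4
```

```bash
python3 - <<'E'
from h import *; import pickle
s=manip.get_state(); 
for n in('side','wrist'):
    cv2.imwrite(f'pics/{n}7.png',imaging.grab_frame(n)[...,::-1])
pickle.dump(s,open('w7.pkl','wb'))
a=cv2.imread('pics/side7.png');b=cv2.imread('pics/wrist7.png')
u=proj(cal('side'),[s['ee_pos']-[0,0,.05]])[0].astype(int);print(s['ee_pos'],u,s['opening'],s['grip_force'])
y=max(u[1]-60,0);x=u[0]-60
cv2.imwrite('pics/c7.png',np.hstack([cv2.resize(a[y:y+120,x:x+120],(440,440),interpolation=cv2.INTER_CUBIC),b[40:480,150:500]]))
print(x,y)
import go; go.go(.591,.0048,.262,13.7)
E
```

```text
[ 0.59072286 -0.23152829  0.27543939] [279 138] 0.029329200715160396 10.445360541343689
219 78
t 15.4 pos [ 0.5894 -0.2309  0.272 ] yaw -9.12 tilt [ 6.e-04 -3.e-04 -1.e+00] DELTA(tool) [-0.0358 -0.233   0.01  ] turn -0.3983
```

View pics/c7.png

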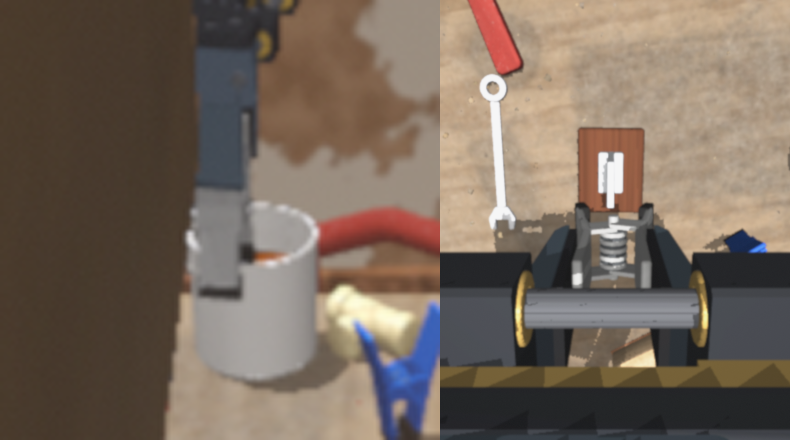

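The clamp is off the post, squeezed open, held straight and central between the fingers, with the jaw tip at side pixel (279,158).

```bash
python3 - <<'E'
from h import *
o,d=ray(cal('side'),(279,158)); 
for y in(-.215,-.209): print(o+d*(y-o[1])/d[1])
E
```

```text
[ 0.59303    -0.215       0.19043853]
[ 0.59259464 -0.209       0.19399321]
```

hand_motion(steps=[[[-0.004, -0.025, 0, 0], [-0.005, -0.034, 0, 0], [-0.005, -0.034, 0, 0], [-0.005, -0.034, 0, 0], [-0.005, -0.034, 0, 0], [-0.005, -0.034, 0, 0], [-0.005, -0.028, 0, 0], [-0.002, -0.01, 0, 0]]])

```text
t: 16.2
ee_pos: [0.59, 0.0073, 0.2707]
ee_rot: [0.997, -0.079, -0.001, -0.0]
contact_force: [-0.0, -0.2, -1.0]
opening: 0.0293
grip_force: 10.4
```

hand_motion(steps=[[[0, 0, 0, -0.1], [0, 0, 0, -0.1], [0, 0, 0, -0.1], [0, 0, 0, -0.098], [0, 0, 0, 0], [0, 0, 0, 0]]])

```text
t: 16.8
ee_pos: [0.5906, 0.0044, 0.2713]
ee_rot: [0.993, 0.117, -0.0, -0.0]
contact_force: [0.0, 0.1, -0.9]
opening: 0.0291
grip_force: 10.4
```

```bash
python3 - <<'E'
from h import *; import pickle
s=manip.get_state(); 
for n in('side','wrist','top'):
    cv2.imwrite(f'pics/{n}8.png',imaging.grab_frame(n)[...,::-1])
pickle.dump(s,open('w8.pkl','wb'))
import go; go.go(.591,.0048,.262,13.7)
a=cv2.imread('pics/side8.png');b=cv2.imread('pics/wrist8.png')
cv2.imwrite('pics/c8.png',np.hstack([cv2.resize(a[150:300,220:330],(440,600),interpolation=cv2.INTER_CUBIC),cv2.resize(b[100:400,230:410],(360,600))]))
E
```

```text
t 16.95 pos [0.5907 0.0046 0.2717] yaw 13.56 tilt [-4.e-04 -0.e+00 -1.e+00] DELTA(tool) [ 0.0003 -0.0001  0.0097] turn -0.0024
```

View pics/c8.png

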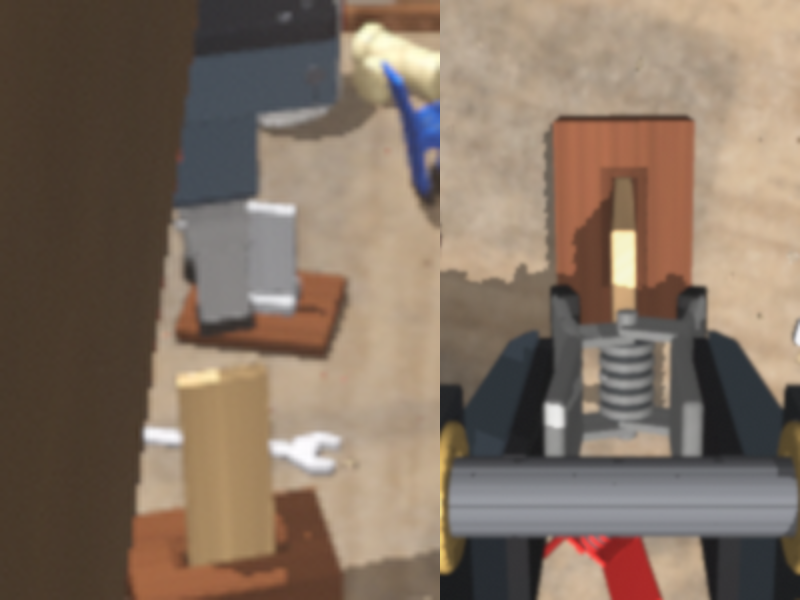

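```bash
python3 - <<'E'
from h import *
C=cal('side');u=np.array([np.cos(.239),np.sin(.239)])
for v in(.016,.020):
    o,d=ray(C,(220+225/4,150+328/4)); n=np.array([-u[1],u[0],0]); p0=np.array([.5907,.0046,0])+n*v
    p=o+d*((p0-o)@n)/(d@n); print(v,p.round(4),'along',(p-p0)[:2]@u)
o,d=ray(C,(220+223/4,150+378/4)); print('strip top', (o+d*(.148-o[2])/d[2]).round(4))
E
```

```text
0.016 [0.586  0.0199 0.1851] along -0.0009092398774541755
0.02 [0.5857 0.024  0.1882] along -0.00028806724630777846
strip top [0.589  0.0077 0.148 ]
```

hand_motion(steps=[[[0, -0.001, 0.01, 0], [0, 0, 0.01, 0], [0, 0, 0.01, 0], [0, 0, 0.01, 0], [0, 0, 0.01, 0], [0, 0, 0.006, 0], [0, 0, 0.004, 0], [0, 0, 0, 0]]])

```text
t: 17.75
ee_pos: [0.5904, 0.0058, 0.2114]
ee_rot: [0.993, 0.119, -0.0, -0.0]
contact_force: [-0.5, -0.0, -0.6]
opening: 0.0288
grip_force: 10.4
```

hand_motion(steps=[[[0, 0, 0, 0], [0, 0, 0, 0]]])

```text
t: 17.95
ee_pos: [0.5909, 0.0058, 0.2123]
ee_rot: [0.993, 0.119, 0.0, 0.0]
contact_force: [-0.5, 0.1, -2.1]
opening: 0.0289
grip_force: 10.4
```

```bash
python3 - <<'E'
from h import *
a=imaging.grab_frame('side')[...,::-1];b=imaging.grab_frame('wrist')[...,::-1]
cv2.imwrite('pics/side9.png',a);cv2.imwrite('pics/wrist9.png',b)
cv2.imwrite('pics/c9.png',np.hstack([cv2.resize(a[180:330,220:330],(440,600),interpolation=cv2.INTER_CUBIC),cv2.resize(b[100:400,230:410],(360,600))]))
import go; go.go(.591,.0048,.2117,13.7)
E
```

```text
t 18.05 pos [0.5908 0.0058 0.2123] yaw 13.68 tilt [ 7.e-04 -0.e+00 -1.e+00] DELTA(tool) [-0.      0.001   0.0006] turn -0.0003
```

View pics/c9.png

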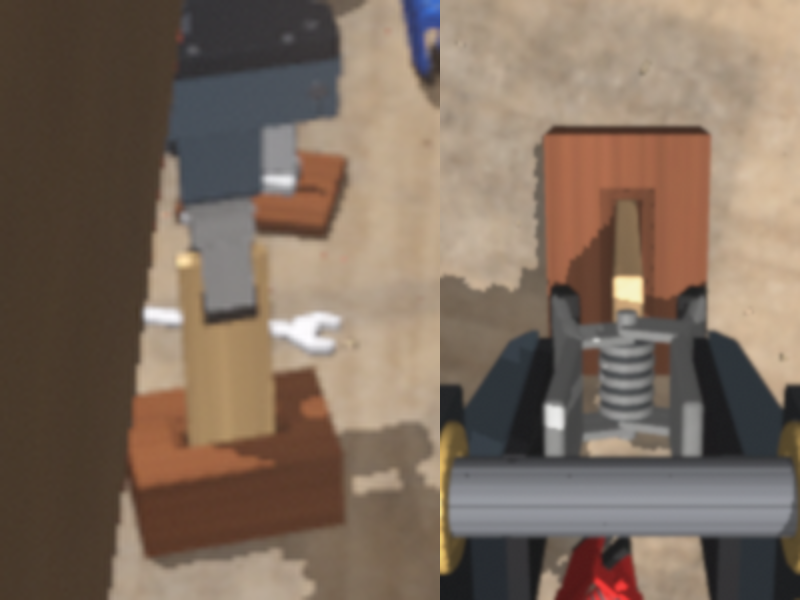

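Final view: the jaws sit either side of the strip with equal gaps (jaw and strip centres both at column 628). The tips are about 25 mm below the top edge and nothing is touching.

```bash
python3 -c "
from plant import job
print(job.job_done())"
```

```text
the job is handed in; nothing more can be done
None
```

The strip stands upright and fully home in the slotted block, and the steel clamp is held squeezed open and centred astride its top end, with its tips about 25 mm below the top edge and nothing touching; I handed the job in at about 18 s, and no verdict was returned.

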